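# Put three muddled instruments on their own plates

## Task

The three instruments on the turntable each stand on another's plate: move each one to the middle of the plate shaped like its own base (clinometer on the round plate, aneroid movement on the square one, prism sight on the oblong one and lying lengthwise along it), using the empty cross-shaped plate to park one on the way if you like. Keep them upright and set them down rather than dropping them, and leave the dome weight, the compass box and the screwdriver where they are.

Things in the scene. Friction and masses are not known exactly. Their poses are not given: they have to be found in the camera images.
- clinometer: Brass ship's clinometer, 75 mm tall: upright round drum (60 mm diameter, 24 mm thick, axis along body x, centred 45 mm above the underside, white dial on the -x face) on a short stem and round foot (56 mm diameter, 8 mm thick). Origin: centre of the foot's underside, z up. Hold it across the drum's flat faces (24 mm, along body x). About 0.35 kg.
- aneroid: Aneroid movement in a gilt brass cage: two 50 x 50 mm square plates (lower 6 mm thick; upper 8 mm thick, its top at 48 mm) on four corner pillars, steel capsule between, spindle on top to 54 mm. Origin: centre of the underside, x and y square to the sides, z up. Hold it by two facing edges of the upper plate (50 mm, along body x or y, 44 mm up). About 0.25 kg.
- prism_sight: Black celluloid prism sight housing: oblong base 70 mm (body x) by 36 mm (body y), 6 mm thick; on it a body 56 x 30 mm rising to 38 mm, with a 26 mm wide wedge ridge on top to 54 mm and a short eyepiece at the -x end. Origin: centre of the underside, z up. Hold it across the 30 mm body (along body y). About 0.2 kg.
- round_plate: Mid-grey flat plate, 4 mm thick, fixed on the round wooden turntable; its top is 34 mm above the slab. Origin at the centre of its underside (30 mm above the slab), z up. Round, 90 mm diameter. The proper place of the thing with the round foot (clinometer).
- square_plate: Mid-grey flat plate, 4 mm thick, fixed on the round wooden turntable; its top is 34 mm above the slab. Origin at the centre of its underside (30 mm above the slab), z up. Square, 84 x 84 mm. The proper place of the thing with the square base (aneroid).
- oblong_plate: Mid-grey flat plate, 4 mm thick, fixed on the round wooden turntable; its top is 34 mm above the slab. Origin at the centre of its underside (30 mm above the slab), z up. Oblong, 108 mm along its x by 62 mm along its y. The proper place of the thing with the oblong base (prism sight).
- cross_plate: Mid-grey flat plate, 4 mm thick, fixed on the round wooden turntable; its top is 34 mm above the slab. Origin at the centre of its underside (30 mm above the slab), z up. Cross-shaped, 96 mm across both ways with arms 34 mm wide. Empty at the start; a thing may stand on its middle meanwhile.
- dome_weight: Squat nickel dome weight, 44 mm diameter, 28 mm tall, in the middle of the turntable (a disc 344 mm across, top 30 mm above the slab; the four plates' centres lie about 105 mm from its middle, a quarter turn apart). Loose bystander. Origin at the centre of its underside.
- compass_box: Walnut compass box with a lighter sliding lid, 100 x 100 x 48 mm, on the marble beside the turntable. Loose bystander. Origin at the centre of its underside.
- screwdriver: Screwdriver with a dark wooden handle, 150 mm long, lying along its x on the marble beside the turntable, less than 40 mm high. Loose bystander.
Not all that is in view belongs to the job. There is more than one size of the prism_sight; the job needs the smallest.

How it is judged:
By the outcome, as a careful person would: the job done as asked, in the order asked, and still so for the second after the job is handed in, with the robot touching nothing.
It also fails if it takes over 102 s, if anything falls off the work surface, if the arm or the gripper's body presses on something with over 40 N, if the wrist force passes 120 N, or if a joint passes its speed limit or range.

## Robot

A 7-joint arm with a two-finger parallel gripper is mounted at the origin on the work surface. World frame = base frame: x ahead of the robot, y to its left, z up, the work surface at z = 0. Lengths are in m, angles in rad, forces in N, time in s.
With the tool pointing down it reaches from about 0.425 to 0.875 m from the base axis. Payload 4.7 kg.
Tool frame: the origin (TCP) lies between the finger pads; the fingertips stand 14 mm ahead of it and the grasp point (between the pads) lies 5 mm behind it; z points along the fingers, y is the line along which they close (so a half turn about z gives the same grasp; the last joint's range is limited). The gripper opens to 87 mm and grips with 3 to 60 N. Pads are 19 mm wide; open, the fingers measure 117 mm over their backs; the gripper's body (75 mm by 190 mm) begins 51 mm behind the grasp point.
Start: joints at [-1.207, 0.321, -0.07, 1.45, 0.023, 1.371, -0.057], TCP at [0.223, 0.611, 0.237] pointing down, gripper open.
Joint ranges: [-2.86, 2.86], [-0.3, 2.09], [-1.38, 1.24], [0.06, 2.45], [-1.56, 4.7], [0.09, 2.05], [-2.69, 2.69]. Speed limits (rad/s): [2.57, 2.57, 3.14, 3.14, 3.14, 3.14, 3.14].

## Interface

Orientations are given as a rotation vector (axis times angle).
In Python, from bench import ctrl gives the robot as it stands.
- The arm moves only by the tool step_arm, never from a script. Its argument "commands" is a list of rows, each an object with "travel": the shift along the tool's x, y, z in m, a list of three; "turn": the turn, a rotation vector about the tool's x, y, z in degrees, a list of three. A call has 1 to 5 rows; each row is the pose to reach, as a shift and turn from the pose commanded when the call began, along the tool's axes at that moment; what a row does not reach only later rows make up. A row lasts 1/10 s, in which the tool goes at most 50 mm and 8.59 degrees, less where a joint would pass 70% of its speed; a pose out of reach is approached as far as the arm can. A call with a gripper value outside its range is refused whole. "gripper" is the opening, from 0 (shut) to 1 (fully open), set as the call begins (left out, the last holds). The fingers move at their own pace and stop on an object; "force" is the grip in N (left out, the last holds). Time passes only in rows, so rows that repeat a pose let the fingers close. It gives the time, the measured TCP pose, the force, the opening and the grip force at its end, in the units of the state.
- ctrl.get_state(): the state, without advancing time (a new reading comes with each control period).
- ctrl.get_image(name): name is "side" or "top"; returns the picture (420x560x3 uint8, red, green, blue); there is no depth.
- ctrl.camera_model(name): a dict with "fx", "fy", "cx", "cy" (pixels), "k1" (the pictures are not rectified: a ray, as slopes to the right and down, at radius r is drawn at 1 + k1 r^2 times it, then the intrinsics apply), "R" (3x3) and "t" (3): a world point X has camera coordinates R X + t. Camera axes: x right, y down, z forward; pixel columns grow to the right and rows downward; lengths in m; the calibration is good to about 2 mm. A picture is of the moment at which its call begins. camera_model takes no time and is no camera call.
- ctrl.close_job(): hands the job in; it is judged then, once.
The state is a dict: "time": time; "joint_positions": joint angles; "qd": joint speeds; "joint_torque": joint torques, N m; "position": TCP position; "tool_rot": TCP orientation; "ft_force": force on the tool from outside, world axes, zero at the start; "torque": the same for the moment, N m; "grip_width": opening from 0.0 (shut) to 1.0 (fully open); "grip_force": force on a finger pad.
Only numpy, scipy, OpenCV 4.12 (cv2) and the standard library are available. Lean on these libraries where they do the work, as an engineer would, in place of code of your own. Each camera call takes 0.05 s, during which the arm holds its last target. There are 200 camera calls.

## Working session

There is one attempt and no reset: what is moved stays moved. The work goes in short steps, Python scripts to look and compute and a tool call to move; the robot and the scene stay as the last step left them, time stands still between calls to the robot, and variables do not carry over. Pictures are saved under pics/ and viewed, at most 14 in all, crops included, and the job is handed in when it is done.

Besides the shell and the picture viewer there is one more tool, called after ">>>" by a JSON object that holds its "op" and its "data". step_arm: Moves the arm, as the interface text tells. Its arguments: {"type":"object","properties":{"commands":{"type":"array"},"gripper":{"type":"number"},"force":{"type":"number"}},"required":["commands"]}

```bash
ls; mkdir -p pics
python3 - <<'E'
from bench import ctrl
import cv2
for n in("top","side"):
    im=ctrl.get_image(n); cv2.imwrite(f"pics/{n}0.png",im[:,:,::-1]); 
    m=ctrl.camera_model(n); print(n,{k:(v.round(3).tolist() if hasattr(v,'round') and hasattr(v,'tolist') else v) for k,v in m.items()})
s=ctrl.get_state(); print(s)
E
```

```text
pics
top {'fx': 388.1191535804814, 'fy': 388.1191535804814, 'cx': 283.7575635228808, 'cy': 209.5704449308382, 'k1': -0.07911287193919044, 'R': [[0.002, -1.0, -0.014], [-0.991, -0.0, -0.131], [0.131, 0.014, -0.991]], 't': [-0.003, 0.594, 1.057]}
side {'fx': 422.4383524240145, 'fy': 422.4383524240145, 'cx': 280.28097643167416, 'cy': 208.08043388681327, 'k1': -0.03675436315932952, 'R': [[-0.987, -0.163, -0.003], [-0.123, 0.761, -0.637], [0.106, -0.628, -0.771]], 't': [0.608, 0.129, 1.339]}
{'time': 0.1, 'joint_positions': array([-1.20686939,  0.32175792, -0.07004563,  1.45157361,  0.02260826,
        1.37081125, -0.05692165]), 'qd': array([-0.00157225, -0.00148712,  0.00042481, -0.00386856, -0.00082997,
       -0.00052143, -0.00014361]), 'joint_torque': array([ 2.61859223e-04, -4.92570412e+01, -4.05372335e-01, -3.13399279e+01,
       -6.40745298e-02,  3.94979480e-02,  8.16805209e-05]), 'position': array([0.22268201, 0.61014943, 0.23555435]), 'tool_rot': array([-5.46719922e-01, -3.09345813e+00,  2.75449089e-03]), 'ft_force': array([-0.576811  , -0.50816198, -0.53217573]), 'torque': array([ 0.0078728 , -0.03366213, -0.04874143]), 'grip_force': 0.0, 'grip_width': 0.9986417654469778}
```

View pics/top0.png

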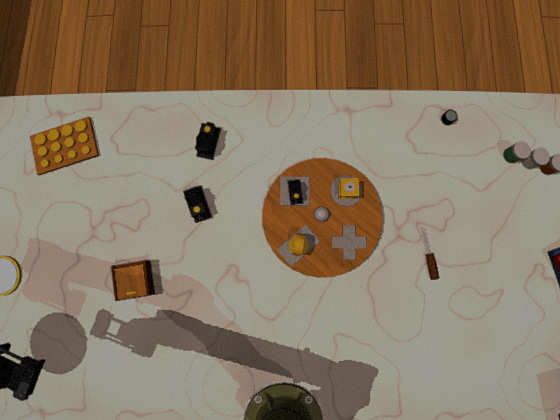

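View pics/side0.png

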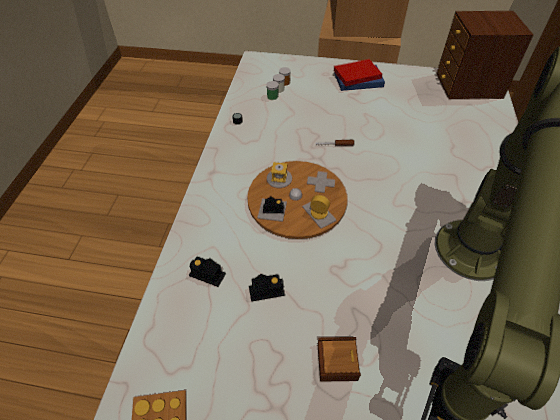

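Run:
```python
import cv2,numpy as np
t=cv2.imread("pics/top0.png");s=cv2.imread("pics/side0.png")
z=lambda im,x,y,w,h,k:cv2.resize(im[y:y+h,x:x+w],None,fx=k,fy=k,interpolation=cv2.INTER_CUBIC)
a=z(t,255,150,135,135,3); b=z(s,240,155,115,85,3.4)
c=z(t,175,110,60,120,3); d=z(s,180,245,110,65,3)
H=np.zeros((600,800,3),np.uint8)
H[:a.shape[0],:a.shape[1]]=a; H[:b.shape[0],408:408+min(392,b.shape[1])]=b[:,:392]
c=c[:190*3][:, :]; c=cv2.resize(c,None,fx=.8,fy=.8); H[300:300+c.shape[0],408:408+c.shape[1]]=c[:300]
H[408:408+min(192,d.shape[0]),0:330]=d[:192]
cv2.imwrite("pics/crop1.png",H)
```

```text
(no output)
```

View pics/crop1.png

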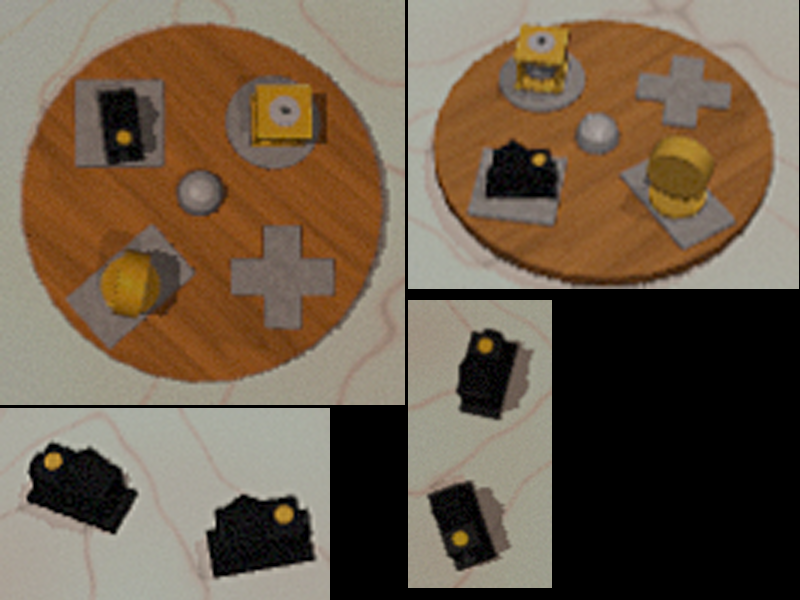

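Candidates for the prism sight: top (295,192) on the turntable, (208,140) and (200,203) on the marble. The turntable one is clearly smallest and stands on the square plate, so that is the one meant. Clinometer (298,244) on the oblong plate, aneroid (349,187) on the round one, cross (349,242) empty.

```bash
cat > h.py <<'E'
import numpy as np, cv2
from bench import ctrl
def K(m): return np.array([[m['fx'],0,m['cx']],[0,m['fy'],m['cy']],[0,0,1]]),np.array([m['k1'],0,0,0,0.])
def ray(n,px,z):
    "pixels -> world points on plane z"
    m=ctrl.camera_model(n);k,d=K(m);R=np.array(m['R']);t=np.array(m['t'])
    u=cv2.undistortPoints(np.float64(px).reshape(-1,1,2),k,d).reshape(-1,2)
    D=np.c_[u,np.ones(len(u))]@R; C=-R.T@t
    return C+D*((z-C[2])/D[:,2:])
def proj(n,X):
    m=ctrl.camera_model(n);k,d=K(m)
    return cv2.projectPoints(np.float64(X).reshape(-1,1,3),cv2.Rodrigues(np.array(m['R']))[0],np.float64(m['t']),k,d)[0].reshape(-1,2)
def blob(mask,seed):
    n,l,st,c=cv2.connectedComponentsWithStats(mask.astype(np.uint8),connectivity=4)
    ys,xs=np.nonzero(l); i=np.argmin((xs-seed[0])**2+(ys-seed[1])**2)
    return (l==l[ys[i],xs[i]]).astype(np.uint8)
def rect(b,n,z):
    "min-area rectangle of a blob cast on plane z: centre, sides mm, yaw deg of long side"
    c=max(cv2.findContours(b,cv2.RETR_EXTERNAL,cv2.CHAIN_APPROX_NONE)[0],key=cv2.contourArea)
    P=ray(n,c.reshape(-1,2),z)[:,:2]
    (cx,cy),(w,h),a=cv2.minAreaRect((P*1000).astype(np.float32))
    if w<h: w,h,a=h,w,a+90
    return (round(cx),round(cy)),(round(w),round(h)),round((a+90)%180-90,1)
def sets(n,im):
    hsv=cv2.cvtColor(im,cv2.COLOR_BGR2HSV); H,S,V=[hsv[...,i].astype(int) for i in range(3)]
    return dict(dark=V<45, gold=(H>17)&(H<32)&(S>150)&(V>80), grey=(S<60)&(V>80)&(V<175), wood=(S>80)&(H<17)&(V>60))
E
python3 - <<'E'
from h import *
for n in("top","side"):
    m=ctrl.camera_model(n);print(n,"C",(-np.array(m['R']).T@np.array(m['t'])).round(3))
im=cv2.imread("pics/top0.png"); s=sets("top",im)
w=blob(s['wood'],(320,260)); c=max(cv2.findContours(w,0,1)[0],key=cv2.contourArea)
P=ray("top",c.reshape(-1,2),.03)[:,:2]*1000
(cx,cy),r=cv2.minEnclosingCircle(P.astype(np.float32)); print("table",cx,cy,r, cv2.fitEllipse(P.astype(np.float32)))
for nm,sd in(("cross",(349,242)),("square",(282,182)),("round",(336,195)),("oblong",(285,255)),("dome",(321,213))):
    b=blob(s['grey'],sd);ys,xs=np.nonzero(b)
    print(nm,rect(b,"top",.034),b.sum(),ray("top",[[xs.mean(),ys.mean()]],.034).round(4))
print("prism",[rect(blob(s['dark'],(293,192)),"top",z) for z in(.04,.072)])
for q in((206,145),(200,203)): print("other",rect(blob(s['dark'],q),"top",.02))
print("aneroid",rect(blob(s['gold'],(345,187)),"top",.082))
print("clino",[rect(blob(s['gold'],(298,244)),"top",z) for z in(.042,.079,.109)])
E
```

```text
top C [ 0.45  -0.018  1.126]
side C [0.474 0.842 1.116]
table 576.408203125 -110.45531463623047 172.12574768066406 ((576.2364501953125, -110.46501922607422), (339.28302001953125, 341.356689453125), 158.06956481933594)
cross ((502, -184), (86, 85), -45.6) 633 [[ 0.5026 -0.1844  0.034 ]]
square ((648, -31), (81, 80), -0.0) 374 [[ 0.6516 -0.0251  0.034 ]]
round ((648, -171), (87, 72), 14.5) 280 [[ 0.64   -0.1645  0.034 ]]
oblong ((473, -18), (60, 39), 40.1) 216 [[ 0.4699 -0.0139  0.034 ]]
dome ((582, -107), (38, 37), -63.4) 152 [[ 0.5824 -0.1072  0.034 ]]
prism [((645, -35), (68, 35), 8.0), ((639, -34), (66, 34), 8.0)]
other ((805, 228), (107, 61), -12.9)
other ((613, 250), (99, 55), 21.1)
aneroid ((647, -180), (57, 52), -1.0)
clino [((496, -42), (56, 50), 0.0), ((495, -41), (54, 48), 0.0), ((494, -41), (52, 47), 0.0)]
```

Run:
```python
from h import *
t=cv2.imread("pics/top0.png");s=cv2.imread("pics/side0.png")
z=lambda im,x,y,w,h,k:cv2.resize(im[y:y+h,x:x+w],None,fx=k,fy=k,interpolation=cv2.INTER_CUBIC)
cv2.imwrite("pics/crop2.png",np.hstack([z(t,278,224,40,40,10),z(s,299,184,40,40,10)]))
S=sets("top",t)
hsv=cv2.cvtColor(t,cv2.COLOR_BGR2HSV)
wood=(hsv[...,1]>80)&(hsv[...,0]<17)
disc=np.zeros(wood.shape,np.uint8); a=np.linspace(0,6.28,100)
poly=proj("top",np.c_[.5764+.166*np.cos(a),-.1105+.166*np.sin(a),0*a+.03])
cv2.fillPoly(disc,[poly.astype(np.int32)],1)
nw=((disc>0)&~wood)
nw=cv2.morphologyEx(nw.astype(np.uint8),cv2.MORPH_OPEN,np.ones((3,3)))
for nm,sd in(("oblong",(298,244)),("square",(294,191)),("cross",(349,242)),("round",(345,190))): print(nm,rect(blob(nw,sd),"top",.034))
# round: fit circle r=45 to grey contour points
from scipy.optimize import least_squares
b=blob(S['grey'],(336,195));c=max(cv2.findContours(b,0,1)[0],key=cv2.contourArea)
P=ray("top",c.reshape(-1,2),.034)[:,:2]*1000
f=least_squares(lambda p:np.hypot(*(P-p).T)-44,[650,-180],loss='soft_l1',f_scale=1.);print("round",f.x)
# square edges: grey extents per side
b=blob(S['grey'],(282,182));ys,xs=np.nonzero(b);print("square px",xs.min(),xs.max(),ys.min(),ys.max())
```

```text
oblong ((494, -43), (107, 62), -48.8)
square ((648, -33), (83, 81), 90.0)
cross ((503, -185), (87, 86), 47.2)
round ((649, -177), (86, 84), -90.0)
round [ 649.83770091 -181.09582222]
square px 280 308 177 205
```

View pics/crop2.png

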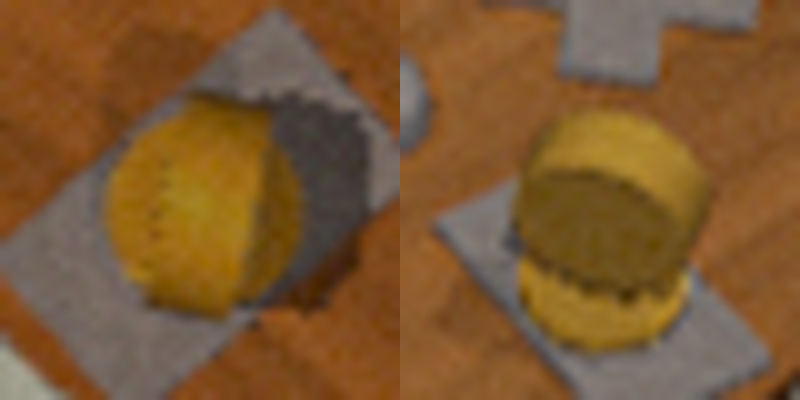

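The top view has the drum slab running (230,100)→(192,310) in the crop, so its axis heads about 79°; the side view shows the blank +x face towards +y. The foot centre is at pixel (298.4,244.5).

```bash
cat >> h.py <<'E'
from scipy.spatial.transform import Rotation as Ro
def plan(wps,start=None):
    "waypoints (x,y,z,heading of tool y deg) -> travel mm / turn deg for each, in tool axes at the start of each leg"
    s=ctrl.get_state(); R=Ro.from_rotvec(s['tool_rot']); p=s['position']
    y=R.as_matrix()[:,1]; h=np.degrees(np.arctan2(y[1],y[0])); print("at",p.round(4),"head",h.round(1),"t",s['time'],"tilt",np.degrees(np.arccos(-R.as_matrix()[2,2])).round(2))
    for x,yy,z,hd in wps:
        d=np.array([x,yy,z])-p; print((R.inv().apply(d)*1000).round(0), "turn",round(-((hd-h+180)%360-180),1), "len",round(np.linalg.norm(d)*1000))
        # downward tool with y at heading hd
        a=np.radians(hd); Y=np.array([np.cos(a),np.sin(a),0]); Z=np.array([0,0,-1.]); X=np.cross(Y,Z)
        R=Ro.from_matrix(np.c_[X,Y,Z]); p=np.array([x,yy,z]); h=hd
E
python3 - <<'E'
from h import *
print(ray("top",[[298.4,244.5]],.042),ray("top",[[299.1,244.5]],.1))
plan([(.314,.393,.2,76),(.405,.175,.18,79),(.496,-.042,.18,79),(.496,-.042,.08,79)])
E
```

```text
[[ 0.49503132 -0.04311563  0.042     ]] [[ 0.4926072  -0.04360802  0.1       ]]
at [0.2227 0.6101 0.2356] head 70.0 t 0.1 tilt 0.1
[-160. -173.   36.] turn -6.0 len 238
[-141. -190.   20.] turn -3 len 237
[-131. -196.    0.] turn 0 len 235
[  0.   0. 100.] turn 0 len 100
```

>>> {"op": "step_arm", "data": {"commands": [{"travel": [-20,-22,5],"turn": [0,0,0]}]}}

```text
time: 0.2
position: [0.2365, 0.5696, 0.2273]
tool_rot: [-0.532, -3.092, -0.004]
ft_force: [0.6, -0.5, 0.7]
grip_width: 0.997
grip_force: 0.0
```

I sent millimetres by mistake. The row limit clipped it to 50 mm in the intended direction, so nothing was harmed. From here on I'll use metres.

Run:
```python
from h import *
plan([(.323,.37,.2,75),(.405,.175,.18,79),(.495,-.043,.17,79)])
```

```text
at [0.2365 0.5696 0.2273] head 70.5 t 0.2 tilt 0.26
[-148. -159.   26.] turn -4.5 len 219
[-130. -167.   20.] turn -4 len 212
[-130. -197.   10.] turn 0 len 236
```

>>> {"op": "step_arm", "data": {"commands": [{"travel": [-0.03,-0.032,0.005],"turn": [0,0,-1]},{"travel": [-0.06,-0.064,0.01],"turn": [0,0,-2]},{"travel": [-0.09,-0.096,0.015],"turn": [0,0,-3]},{"travel": [-0.12,-0.128,0.02],"turn": [0,0,-4]},{"travel": [-0.148,-0.159,0.026],"turn": [0,0,-4.5]}]}}

```text
time: 0.7
position: [0.3266, 0.3628, 0.2018]
tool_rot: [0.425, 3.113, -0.0]
ft_force: [0.6, 0.3, 1.2]
grip_width: 1.002
grip_force: 0.0
```

>>> {"op": "step_arm", "data": {"commands": [{"travel": [-0.026,-0.033,0.004],"turn": [0,0,-1]},{"travel": [-0.052,-0.067,0.008],"turn": [0,0,-2]},{"travel": [-0.078,-0.1,0.012],"turn": [0,0,-3]},{"travel": [-0.104,-0.134,0.016],"turn": [0,0,-4]},{"travel": [-0.13,-0.167,0.02],"turn": [0,0,-4]}]}}

```text
time: 1.2
position: [0.4066, 0.1673, 0.182]
tool_rot: [-0.315, -3.126, -0.0]
ft_force: [0.9, -0.2, 0.3]
grip_width: 1.0
grip_force: 0.0
```

>>> {"op": "step_arm", "data": {"commands": [{"travel": [-0.026,-0.039,0.002],"turn": [0,0,0]},{"travel": [-0.055,-0.083,0.004],"turn": [0,0,0]},{"travel": [-0.084,-0.127,0.006],"turn": [0,0,0]},{"travel": [-0.11,-0.167,0.008],"turn": [0,0,0]},{"travel": [-0.13,-0.197,0.01],"turn": [0,0,0]}]}}

```text
time: 1.7
position: [0.4947, -0.0531, 0.1723]
tool_rot: [0.319, 3.125, -0.0]
ft_force: [0.0, 1.5, -0.6]
grip_width: 0.998
grip_force: 0.0
```

Run:
```python
from h import *
plan([(.495,-.043,.08,79)])
im=ctrl.get_image("side")[:,:,::-1]; p=proj("side",[[.495,-.043,.08]])[0]; print(p)
x,y=int(p[0])-60,int(p[1])-75
cv2.imwrite("pics/a.png",cv2.resize(im[max(y,0):y+150,x:x+150],None,fx=3,fy=3))
```

```text
at [ 0.4947 -0.0531  0.1723] head 78.3 t 1.7 tilt 0.04
[ 2. 10. 92.] turn -0.7 len 93
[319.71139424 203.11212041]
```

View pics/a.png

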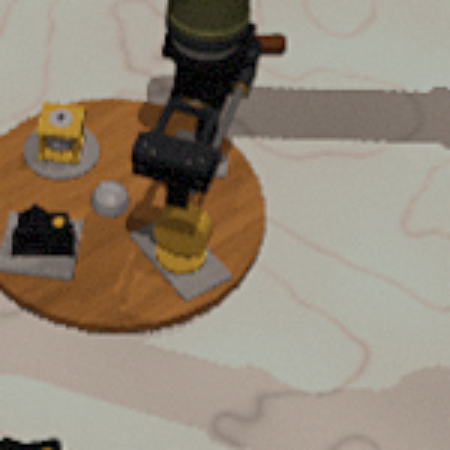

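The side view shows the near finger at crop (180,190), standing open over the clinometer drum at (185,225). I'll go down and grip.

>>> {"op": "step_arm", "data": {"commands": [{"travel": [0.002,0.01,0.02],"turn": [0,0,-0.7]},{"travel": [0.002,0.01,0.045],"turn": [0,0,-0.7]},{"travel": [0.002,0.01,0.07],"turn": [0,0,-0.7]},{"travel": [0.002,0.01,0.088],"turn": [0,0,-0.7]},{"travel": [0.002,0.01,0.092],"turn": [0,0,-0.7]}]}}

```text
time: 2.25
position: [0.4924, -0.0394, 0.078]
tool_rot: [-0.296, -3.123, 0.002]
ft_force: [-0.1, -0.1, 0.6]
grip_width: 1.001
grip_force: 0.0
```

>>> {"op": "step_arm", "data": {"commands": [{"travel": [0,0,0],"turn": [0,0,0]},{"travel": [0,0,0],"turn": [0,0,0]},{"travel": [0,0,0],"turn": [0,0,0]},{"travel": [0,0,0],"turn": [0,0,0]},{"travel": [0,0,0],"turn": [0,0,0]}], "gripper": 0.2, "force": 20}}

```text
time: 2.75
position: [0.4949, -0.0396, 0.0809]
tool_rot: [0.297, 3.126, 0.001]
ft_force: [0.5, 0.2, 0.4]
grip_width: 0.632
grip_force: 0.0
```

>>> {"op": "step_arm", "data": {"commands": [{"travel": [0,0,0],"turn": [0,0,0]},{"travel": [0,0,0],"turn": [0,0,0]},{"travel": [0,0,0],"turn": [0,0,0]},{"travel": [0,0,0],"turn": [0,0,0]},{"travel": [0,0,0],"turn": [0,0,0]}], "gripper": 0.1, "force": 20}}

```text
time: 3.25
position: [0.4946, -0.0401, 0.0803]
tool_rot: [0.297, 3.127, -0.001]
ft_force: [-0.0, -1.4, 0.0]
grip_width: 0.272
grip_force: 20.0
```

>>> {"op": "step_arm", "data": {"commands": [{"travel": [0,0,-0.006],"turn": [0,0,0]},{"travel": [0,0,-0.018],"turn": [0,0,0]},{"travel": [0,0,-0.032],"turn": [0,0,0]},{"travel": [0,0,-0.04],"turn": [0,0,0]},{"travel": [0,0,-0.04],"turn": [0,0,0]}], "force": 30}}

```text
time: 3.75
position: [0.4958, -0.0395, 0.1222]
tool_rot: [0.296, 3.124, 0.002]
ft_force: [0.1, -0.6, -4.2]
grip_width: 0.275
grip_force: 30.0
```

Run:
```python
from h import *
plan([(.5025,-.1845,.12,79),(.5025,-.1845,.081,79)]); print(ctrl.get_state()['grip_width'])
```

```text
at [ 0.4958 -0.0395  0.1222] head 79.2 t 3.75 tilt 0.21
[ -34. -141.    2.] turn 0.2 len 145
[ 0.  0. 39.] turn 0 len 39
0.27459745644896205
```

>>> {"op": "step_arm", "data": {"commands": [{"travel": [-0.004,-0.015,0],"turn": [0,0,0]},{"travel": [-0.011,-0.045,0],"turn": [0,0,0]},{"travel": [-0.02,-0.085,0],"turn": [0,0,0]},{"travel": [-0.029,-0.12,0],"turn": [0,0,0]},{"travel": [-0.034,-0.141,0],"turn": [0,0,0]}]}}

```text
time: 4.25
position: [0.5008, -0.1879, 0.1204]
tool_rot: [0.301, 3.127, -0.002]
ft_force: [-0.2, 0.7, -3.3]
grip_width: 0.273
grip_force: 30.0
```

>>> {"op": "step_arm", "data": {"commands": [{"travel": [0,0,0],"turn": [0,0,0]},{"travel": [0,0,0.01],"turn": [0,0,0]},{"travel": [0,0,0.022],"turn": [0,0,0]},{"travel": [0,0,0.032],"turn": [0,0,0]},{"travel": [0,0,0.036],"turn": [0,0,0]}]}}

```text
time: 4.75
position: [0.5003, -0.183, 0.0822]
tool_rot: [-0.294, -3.125, -0.001]
ft_force: [-0.5, -0.3, -3.9]
grip_width: 0.273
grip_force: 30.0
```

>>> {"op": "step_arm", "data": {"commands": [{"travel": [0,0,0.001],"turn": [0,0,0]},{"travel": [0,0,0.002],"turn": [0,0,0]},{"travel": [0,0,0.003],"turn": [0,0,0]},{"travel": [0,0,0.003],"turn": [0,0,0]}]}}

```text
time: 5.15
position: [0.5016, -0.1845, 0.0815]
tool_rot: [0.297, 3.127, 0.0]
ft_force: [0.1, -0.5, -3.6]
grip_width: 0.277
grip_force: 30.0
```

>>> {"op": "step_arm", "data": {"commands": [{"travel": [0,0,0.0005],"turn": [0,0,0]},{"travel": [0,0,0.001],"turn": [0,0,0]},{"travel": [0,0,0.001],"turn": [0,0,0]}]}}

```text
time: 5.45
position: [0.5014, -0.1845, 0.0803]
tool_rot: [0.297, 3.127, 0.0]
ft_force: [-1.0, 0.3, -3.0]
grip_width: 0.275
grip_force: 30.0
```

>>> {"op": "step_arm", "data": {"commands": [{"travel": [0,0,0.0005],"turn": [0,0,0]},{"travel": [0,0,0.001],"turn": [0,0,0]},{"travel": [0,0,0.001],"turn": [0,0,0]}]}}

```text
time: 5.75
position: [0.5015, -0.1846, 0.0803]
tool_rot: [-0.297, -3.128, -0.001]
ft_force: [-2.9, 1.1, 5.7]
grip_width: 0.278
grip_force: 30.0
```

>>> {"op": "step_arm", "data": {"commands": [{"travel": [0,0,0],"turn": [0,0,0]},{"travel": [0,0,0],"turn": [0,0,0]},{"travel": [0,0,0],"turn": [0,0,0]},{"travel": [0,0,0],"turn": [0,0,0]},{"travel": [0,0,0],"turn": [0,0,0]}], "gripper": 1.0}}

```text
time: 6.25
position: [0.5014, -0.1845, 0.0792]
tool_rot: [0.297, 3.127, -0.0]
ft_force: [-0.1, -0.1, -0.6]
grip_width: 0.642
grip_force: 0.0
```

>>> {"op": "step_arm", "data": {"commands": [{"travel": [0,0,-0.005],"turn": [0,0,0]},{"travel": [0,0,-0.025],"turn": [0,0,0]},{"travel": [0,0,-0.055],"turn": [0,0,0]},{"travel": [0,0,-0.08],"turn": [0,0,0]},{"travel": [0,0,-0.08],"turn": [0,0,0]}]}}

```text
time: 6.75
position: [0.5038, -0.1855, 0.1632]
tool_rot: [0.296, 3.12, -0.0]
ft_force: [-0.1, 0.0, 0.0]
grip_width: 0.99
grip_force: 0.0
```

Run:
```python
from h import *
plan([(.645,-.035,.13,98),(.645,-.035,.058,98)])
```

```text
at [ 0.5038 -0.1855  0.1632] head 79.2 t 6.75 tilt 0.41
[-110.  174.   34.] turn -18.8 len 209
[ 0.  0. 72.] turn 0 len 72
```

>>> {"op": "step_arm", "data": {"commands": [{"travel": [-0.022,0.034,0],"turn": [0,0,-5]},{"travel": [-0.05,0.078,0.005],"turn": [0,0,-11]},{"travel": [-0.078,0.122,0.015],"turn": [0,0,-16]},{"travel": [-0.1,0.158,0.025],"turn": [0,0,-19]},{"travel": [-0.112,0.174,0.03],"turn": [0,0,-19]}]}}

```text
time: 7.25
position: [0.6457, -0.0282, 0.1269]
tool_rot: [0.236, -3.131, -0.004]
ft_force: [0.7, 0.1, -1.4]
grip_width: 1.001
grip_force: 0.0
```

>>> {"op": "step_arm", "data": {"commands": [{"travel": [0,0,0],"turn": [0,0,0]},{"travel": [0,0,0],"turn": [0,0,0]}]}}

```text
time: 7.45
position: [0.6434, -0.0352, 0.1283]
tool_rot: [0.223, -3.132, 0.002]
ft_force: [0.6, 0.1, 1.1]
grip_width: 1.001
grip_force: 0.0
```

Run:
```python
from h import *
plan([(.645,-.035,.058,98)])
a=ctrl.get_image("side")[150:250,220:370,::-1];b=ctrl.get_image("top")[150:290,250:390,::-1]
cv2.imwrite("pics/b.png",np.hstack([cv2.resize(a,(420,280)),cv2.resize(b,(280,280))]))
```

```text
at [ 0.6434 -0.0352  0.1283] head 98.2 t 7.45 tilt 0.13
[-2.  0. 70.] turn 0.2 len 70
```

View pics/b.png

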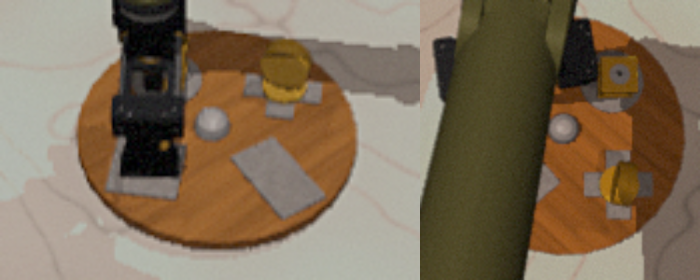

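The side picture shows the fingers over the prism sight and the clinometer upright in the middle of the cross. I'll go down and grip the prism sight.

>>> {"op": "step_arm", "data": {"commands": [{"travel": [-0.002,0,0.015],"turn": [0,0,0]},{"travel": [-0.002,0,0.035],"turn": [0,0,0]},{"travel": [-0.002,0,0.055],"turn": [0,0,0]},{"travel": [-0.002,0,0.066],"turn": [0,0,0]},{"travel": [-0.002,0,0.07],"turn": [0,0,0]}]}}

```text
time: 8.05
position: [0.6448, -0.035, 0.0576]
tool_rot: [0.222, -3.131, -0.0]
ft_force: [0.1, 0.9, -0.3]
grip_width: 1.001
grip_force: 0.0
```

>>> {"op": "step_arm", "data": {"commands": [{"travel": [0,0,0],"turn": [0,0,0]},{"travel": [0,0,0],"turn": [0,0,0]},{"travel": [0,0,0],"turn": [0,0,0]},{"travel": [0,0,0],"turn": [0,0,0]},{"travel": [0,0,0],"turn": [0,0,0]}], "gripper": 0.2, "force": 20}}

```text
time: 8.55
position: [0.6464, -0.0343, 0.0598]
tool_rot: [-0.224, 3.133, 0.0]
ft_force: [0.2, -0.3, -0.7]
grip_width: 0.629
grip_force: 0.0
```

>>> {"op": "step_arm", "data": {"commands": [{"travel": [0,0,0],"turn": [0,0,0]},{"travel": [0,0,0],"turn": [0,0,0]},{"travel": [0,0,0],"turn": [0,0,0]},{"travel": [0,0,0],"turn": [0,0,0]},{"travel": [0,0,0],"turn": [0,0,0]}]}}

```text
time: 9.05
position: [0.6461, -0.0343, 0.0593]
tool_rot: [0.224, -3.134, -0.0]
ft_force: [-0.2, 0.5, -0.2]
grip_width: 0.343
grip_force: 20.0
```

>>> {"op": "step_arm", "data": {"commands": [{"travel": [0,0,-0.006],"turn": [0,0,0]},{"travel": [0,0,-0.018],"turn": [0,0,0]},{"travel": [0,0,-0.035],"turn": [0,0,0]},{"travel": [0,0,-0.045],"turn": [0,0,0]},{"travel": [0,0,-0.045],"turn": [0,0,0]}], "force": 25}}

```text
time: 9.55
position: [0.6479, -0.0346, 0.1073]
tool_rot: [-0.223, 3.129, 0.0]
ft_force: [0.2, -0.7, -1.3]
grip_width: 0.345
grip_force: 25.0
```

Run:
```python
from h import *
plan([(.57,-.039,.105,68.2),(.494,-.043,.105,41.2),(.494,-.043,.061,41.2)])
```

```text
at [ 0.6479 -0.0346  0.1073] head 98.2 t 9.55 tilt 0.29
[78.  7.  2.] turn 30.0 len 78
[ 69. -32.   0.] turn 27.0 len 76
[ 0.  0. 44.] turn -0.0 len 44
```

>>> {"op": "step_arm", "data": {"commands": [{"travel": [0.01,0.001,0],"turn": [0,0,4]},{"travel": [0.026,0.002,0],"turn": [0,0,10]},{"travel": [0.043,0.004,0],"turn": [0,0,17]},{"travel": [0.06,0.005,0],"turn": [0,0,24]},{"travel": [0.076,0.006,0],"turn": [0,0,30]}]}}

```text
time: 10.05
position: [0.569, -0.0393, 0.104]
tool_rot: [-0.602, -3.083, -0.0]
ft_force: [-0.3, -0.4, -1.0]
grip_width: 0.343
grip_force: 25.0
```

>>> {"op": "step_arm", "data": {"commands": [{"travel": [0.016,-0.007,0],"turn": [0,0,7]},{"travel": [0.032,-0.015,0],"turn": [0,0,14]},{"travel": [0.048,-0.022,0],"turn": [0,0,20]},{"travel": [0.062,-0.028,0],"turn": [0,0,25]},{"travel": [0.069,-0.032,0],"turn": [0,0,27]}]}}

```text
time: 10.55
position: [0.4925, -0.0432, 0.104]
tool_rot: [-1.302, -2.857, -0.001]
ft_force: [0.7, 0.1, -1.8]
grip_width: 0.343
grip_force: 25.0
```

>>> {"op": "step_arm", "data": {"commands": [{"travel": [0,0,0],"turn": [0,0,0]},{"travel": [0,0,0],"turn": [0,0,0]}]}}

```text
time: 10.75
position: [0.4944, -0.0431, 0.1045]
tool_rot: [1.297, 2.861, 0.002]
ft_force: [-0.5, 0.6, -2.3]
grip_width: 0.343
grip_force: 25.0
```

Run:
```python
from h import *
plan([(.494,-.043,.062,41.2)])
a=ctrl.get_image("side")[150:250,250:400,::-1]
cv2.imwrite("pics/c.png",cv2.resize(a,(750,500),interpolation=cv2.INTER_CUBIC))
```

```text
at [ 0.4944 -0.0431  0.1045] head 41.2 t 10.75 tilt 0.07
[ 0. -0. 43.] turn 0.0 len 43
```

View pics/c.png

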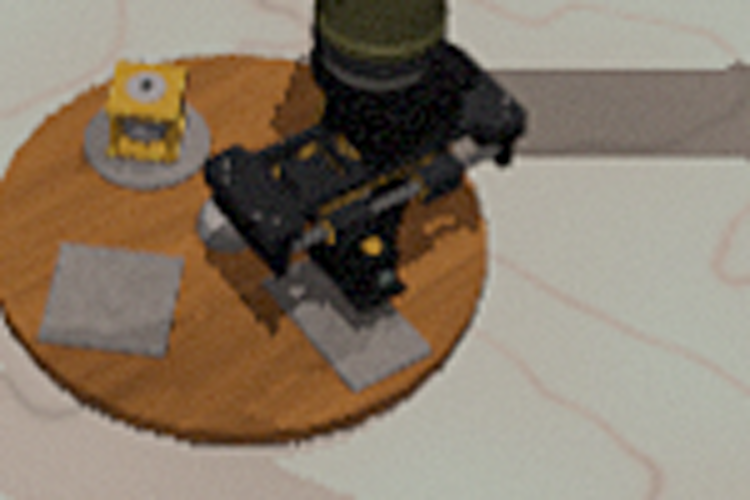

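The prism sight hangs over the oblong plate, aligned with it (crop (360,270) against the plate at (350,330)). The empty square plate's corners are at crop (62,242), (185,255), (165,357) and (40,343). I'll set the sight down and measure the square plate.

>>> {"op": "step_arm", "data": {"commands": [{"travel": [0,0,0.01],"turn": [0,0,0]},{"travel": [0,0,0.022],"turn": [0,0,0]},{"travel": [0,0,0.034],"turn": [0,0,0]},{"travel": [0,0,0.041],"turn": [0,0,0]},{"travel": [0,0,0.043],"turn": [0,0,0]}]}}

```text
time: 11.3
position: [0.493, -0.0435, 0.0597]
tool_rot: [-1.298, -2.859, 0.003]
ft_force: [-0.8, 0.7, -2.3]
grip_width: 0.344
grip_force: 25.0
```

>>> {"op": "step_arm", "data": {"commands": [{"travel": [0,0,0.0005],"turn": [0,0,0]},{"travel": [0,0,0.001],"turn": [0,0,0]},{"travel": [0,0,0.001],"turn": [0,0,0]}]}}

```text
time: 11.6
position: [0.4944, -0.0433, 0.0606]
tool_rot: [1.299, 2.86, 0.001]
ft_force: [-0.0, -0.4, -1.8]
grip_width: 0.339
grip_force: 25.0
```

>>> {"op": "step_arm", "data": {"commands": [{"travel": [0,0,0.0005],"turn": [0,0,0]},{"travel": [0,0,0.001],"turn": [0,0,0]},{"travel": [0,0,0.001],"turn": [0,0,0]}]}}

```text
time: 11.9
position: [0.4941, -0.0432, 0.0594]
tool_rot: [1.299, 2.86, 0.001]
ft_force: [-0.2, -0.5, -3.0]
grip_width: 0.344
grip_force: 25.0
```

Run:
```python
from h import *
q=np.array([(62,242),(185,255),(165,357),(40,343)])/5+[250,150]-.4
P=ray("side",q,.034);print(P[:,:2].round(3).tolist(),P.mean(0))
im=cv2.imread("pics/side0.png");print("aneroid top px centre side check", proj("side",[[.65,-.181,.088],[.65,-.181,.034]]).round(1), proj("top",[[.65,-.181,.088]]).round(1))
print(ctrl.get_state()['position'],ctrl.get_state()['ft_force'])
```

```text
[[0.691, -0.074], [0.607, -0.075], [0.607, 0.013], [0.689, 0.014]] [ 0.64865426 -0.03053814  0.034     ]
aneroid top px centre side check [[279.2 165.9]
 [279.3 176.8]] [[349.3 186.6]]
[ 0.49411549 -0.04321271  0.05936807] [-0.22161773 -0.54872824 -3.03145231]
```

>>> {"op": "step_arm", "data": {"commands": [{"travel": [0,0,0.0005],"turn": [0,0,0]},{"travel": [0,0,0.001],"turn": [0,0,0]},{"travel": [0,0,0.001],"turn": [0,0,0]}]}}

```text
time: 12.2
position: [0.4942, -0.0432, 0.0592]
tool_rot: [-1.299, -2.86, -0.001]
ft_force: [-4.1, -0.7, 7.7]
grip_width: 0.346
grip_force: 25.0
```

>>> {"op": "step_arm", "data": {"commands": [{"travel": [0,0,0.0005],"turn": [0,0,0]},{"travel": [0,0,0.0005],"turn": [0,0,0]}]}}

```text
time: 12.4
position: [0.4942, -0.0432, 0.0592]
tool_rot: [-1.298, -2.86, -0.001]
ft_force: [-5.8, 0.2, 12.0]
grip_width: 0.342
grip_force: 25.0
```

>>> {"op": "step_arm", "data": {"commands": [{"travel": [0,0,-0.001],"turn": [0,0,0]},{"travel": [0,0,-0.001],"turn": [0,0,0]},{"travel": [0,0,-0.001],"turn": [0,0,0]},{"travel": [0,0,-0.001],"turn": [0,0,0]},{"travel": [0,0,-0.001],"turn": [0,0,0]}], "gripper": 1.0}}

```text
time: 12.9
position: [0.494, -0.0433, 0.0586]
tool_rot: [-1.299, -2.861, 0.0]
ft_force: [-0.1, -0.3, -0.2]
grip_width: 0.708
grip_force: 0.0
```

>>> {"op": "step_arm", "data": {"commands": [{"travel": [0,0,-0.005],"turn": [0,0,0]},{"travel": [0,0,-0.025],"turn": [0,0,0]},{"travel": [0,0,-0.055],"turn": [0,0,0]},{"travel": [0,0,-0.09],"turn": [0,0,0]},{"travel": [0,0,-0.1],"turn": [0,0,0]}]}}

```text
time: 13.4
position: [0.4962, -0.0436, 0.1625]
tool_rot: [1.297, 2.856, 0.006]
ft_force: [0.4, -0.8, -0.3]
grip_width: 0.994
grip_force: 0.0
```

Run:
```python
from h import *
plan([(.57,-.11,.16,66),(.65,-.1815,.15,89),(.65,-.1815,.073,89)])
```

```text
at [ 0.4962 -0.0436  0.1625] head 41.1 t 13.4 tilt 0.35
[-99.  12.   3.] turn -24.9 len 99
[-102.  -33.   10.] turn -23 len 108
[ 0.  0. 77.] turn 0 len 77
```

>>> {"op": "step_arm", "data": {"commands": [{"travel": [-0.02,0.002,0],"turn": [0,0,-5]},{"travel": [-0.04,0.005,0],"turn": [0,0,-10]},{"travel": [-0.06,0.007,0],"turn": [0,0,-15]},{"travel": [-0.08,0.01,0],"turn": [0,0,-20]},{"travel": [-0.1,0.012,0.001],"turn": [0,0,-25]}]}}

```text
time: 13.9
position: [0.5694, -0.1109, 0.1574]
tool_rot: [-0.643, -3.075, 0.0]
ft_force: [-0.3, -0.2, 0.8]
grip_width: 1.0
grip_force: 0.0
```

>>> {"op": "step_arm", "data": {"commands": [{"travel": [-0.022,-0.007,0],"turn": [0,0,-5]},{"travel": [-0.046,-0.015,0.004],"turn": [0,0,-11]},{"travel": [-0.07,-0.023,0.008],"turn": [0,0,-17]},{"travel": [-0.092,-0.03,0.01],"turn": [0,0,-21]},{"travel": [-0.102,-0.033,0.01],"turn": [0,0,-23]}]}}

```text
time: 14.4
position: [0.6493, -0.1838, 0.1464]
tool_rot: [-0.022, -3.14, 0.002]
ft_force: [-0.5, -0.5, 0.0]
grip_width: 1.0
grip_force: 0.0
```

>>> {"op": "step_arm", "data": {"commands": [{"travel": [0,0,0],"turn": [0,0,0]},{"travel": [0,0,0],"turn": [0,0,0]}]}}

```text
time: 14.6
position: [0.6483, -0.1819, 0.1471]
tool_rot: [-0.025, -3.14, -0.001]
ft_force: [0.4, 0.1, 0.1]
grip_width: 0.997
grip_force: 0.0
```

Run:
```python
from h import *
plan([(.65,-.1815,.073,89)])
a=ctrl.get_image("side")[140:240,240:390,::-1]
cv2.imwrite("pics/d.png",cv2.resize(a,(750,500),interpolation=cv2.INTER_CUBIC))
```

```text
at [ 0.6483 -0.1819  0.1471] head 89.1 t 14.6 tilt 0.08
[-2.  0. 74.] turn 0.1 len 74
```

View pics/d.png

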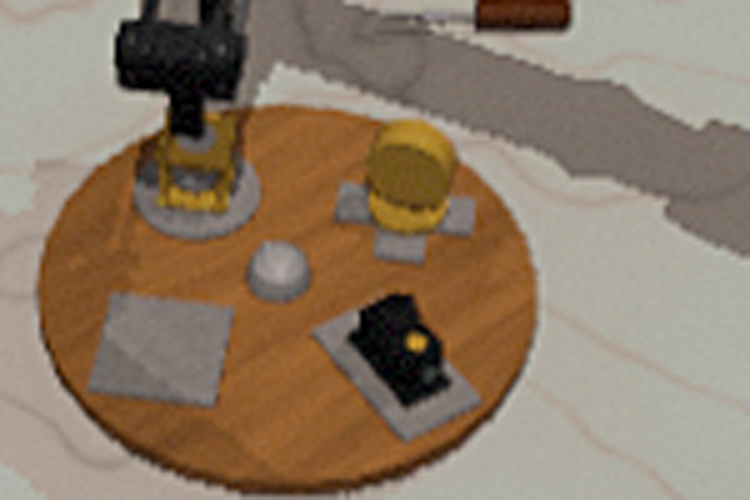

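The prism sight sits along the oblong plate (crop (400,350)), the clinometer is upright on the cross, and the finger (185,110) is over the aneroid. I'll go down.

>>> {"op": "step_arm", "data": {"commands": [{"travel": [-0.002,0,0.015],"turn": [0,0,0]},{"travel": [-0.002,0,0.035],"turn": [0,0,0]},{"travel": [-0.002,0,0.057],"turn": [0,0,0]},{"travel": [-0.002,0,0.07],"turn": [0,0,0]},{"travel": [-0.002,0,0.074],"turn": [0,0,0]}]}}

```text
time: 15.15
position: [0.6495, -0.181, 0.0714]
tool_rot: [-0.022, -3.138, -0.002]
ft_force: [0.3, -0.1, 0.7]
grip_width: 1.005
grip_force: 0.0
```

>>> {"op": "step_arm", "data": {"commands": [{"travel": [0,0,0],"turn": [0,0,0]},{"travel": [0,0,0],"turn": [0,0,0]},{"travel": [0,0,0],"turn": [0,0,0]},{"travel": [0,0,0],"turn": [0,0,0]},{"travel": [0,0,0],"turn": [0,0,0]}], "gripper": 0.4, "force": 20}}

```text
time: 15.65
position: [0.6512, -0.1822, 0.0744]
tool_rot: [0.023, 3.14, -0.0]
ft_force: [-0.5, 0.3, -0.0]
grip_width: 0.634
grip_force: 0.0
```

>>> {"op": "step_arm", "data": {"commands": [{"travel": [0,0,0],"turn": [0,0,0]},{"travel": [0,0,0],"turn": [0,0,0]},{"travel": [0,0,0],"turn": [0,0,0]},{"travel": [0,0,0],"turn": [0,0,0]}]}}

```text
time: 16.05
position: [0.6511, -0.1821, 0.0741]
tool_rot: [0.023, 3.141, 0.0]
ft_force: [-1.7, 0.2, 3.1]
grip_width: 0.569
grip_force: 19.9
```

>>> {"op": "step_arm", "data": {"commands": [{"travel": [0,0,-0.006],"turn": [0,0,0]},{"travel": [0,0,-0.018],"turn": [0,0,0]},{"travel": [0,0,-0.032],"turn": [0,0,0]},{"travel": [0,0,-0.04],"turn": [0,0,0]},{"travel": [0,0,-0.04],"turn": [0,0,0]}], "force": 25}}

```text
time: 16.55
position: [0.652, -0.1827, 0.1161]
tool_rot: [0.023, 3.138, -0.001]
ft_force: [-0.3, 0.5, -3.7]
grip_width: 0.571
grip_force: 24.9
```

>>> {"op": "step_arm", "data": {"commands": [{"travel": [0,0.015,0],"turn": [0,0,0]},{"travel": [0,0.045,0],"turn": [0,0,-0.8]},{"travel": [0,0.085,0],"turn": [0,0,-0.8]},{"travel": [0,0.125,0],"turn": [0,0,-0.8]},{"travel": [0,0.147,0],"turn": [0,0,-0.8]}]}}

```text
time: 17.05
position: [0.6525, -0.0278, 0.1126]
tool_rot: [0.008, -3.14, -0.006]
ft_force: [0.9, 0.2, -3.9]
grip_width: 0.57
grip_force: 24.9
```

>>> {"op": "step_arm", "data": {"commands": [{"travel": [0,0,0],"turn": [0,0,0]},{"travel": [0,0,0],"turn": [0,0,0]}]}}

```text
time: 17.25
position: [0.6525, -0.0332, 0.1131]
tool_rot: [0.003, -3.14, -0.0]
ft_force: [-0.1, 0.3, -3.1]
grip_width: 0.571
grip_force: 24.9
```

Run:
```python
from h import *
plan([(.6485,-.0315,.076,90)])
a=ctrl.get_image("side")[140:240,240:390,::-1]
cv2.imwrite("pics/e.png",cv2.resize(a,(750,500),interpolation=cv2.INTER_CUBIC))
```

```text
at [ 0.6525 -0.0332  0.1131] head 90.1 t 17.25 tilt 0.07
[ 4.  2. 37.] turn 0.1 len 37
```

View pics/e.png

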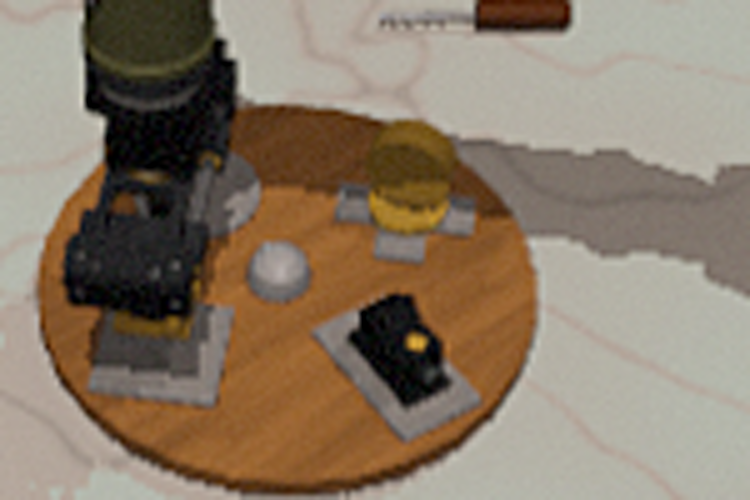

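The aneroid hangs over the square plate, with its base edge at crop (115–190,330). I'll correct by 4 mm and lower it.

>>> {"op": "step_arm", "data": {"commands": [{"travel": [0.004,0.002,0.006],"turn": [0,0,0]},{"travel": [0.004,0.002,0.018],"turn": [0,0,0]},{"travel": [0.004,0.002,0.029],"turn": [0,0,0]},{"travel": [0.004,0.002,0.035],"turn": [0,0,0]},{"travel": [0.004,0.002,0.036],"turn": [0,0,0]}]}}

```text
time: 17.8
position: [0.648, -0.0334, 0.076]
tool_rot: [-0.002, -3.139, 0.0]
ft_force: [-0.2, 0.8, -3.5]
grip_width: 0.567
grip_force: 24.9
```

>>> {"op": "step_arm", "data": {"commands": [{"travel": [0,0,0.0005],"turn": [0,0,0]},{"travel": [0,0,0.001],"turn": [0,0,0]},{"travel": [0,0,0.001],"turn": [0,0,0]}]}}

```text
time: 18.1
position: [0.6494, -0.0332, 0.0772]
tool_rot: [0.001, 3.141, 0.0]
ft_force: [0.7, 0.1, -2.3]
grip_width: 0.569
grip_force: 24.9
```

>>> {"op": "step_arm", "data": {"commands": [{"travel": [0,0,0.0005],"turn": [0,0,0]},{"travel": [0,0,0.001],"turn": [0,0,0]},{"travel": [0,0,0.001],"turn": [0,0,0]}]}}

```text
time: 18.4
position: [0.649, -0.0331, 0.0758]
tool_rot: [0.001, 3.141, 0.0]
ft_force: [-0.2, -0.3, -3.7]
grip_width: 0.572
grip_force: 24.9
```

>>> {"op": "step_arm", "data": {"commands": [{"travel": [0,0.001,0.0005],"turn": [0,0,0]},{"travel": [0,0.001,0.001],"turn": [0,0,0]},{"travel": [0,0.001,0.001],"turn": [0,0,0]}]}}

```text
time: 18.7
position: [0.6489, -0.032, 0.0747]
tool_rot: [-0.001, -3.141, -0.0]
ft_force: [0.2, -0.2, -3.0]
grip_width: 0.572
grip_force: 24.9
```

>>> {"op": "step_arm", "data": {"commands": [{"travel": [0,0,0.0005],"turn": [0,0,0]},{"travel": [0,0,0.0005],"turn": [0,0,0]}]}}

```text
time: 18.9
position: [0.649, -0.0321, 0.0743]
tool_rot: [0.001, 3.142, 0.0]
ft_force: [0.0, 0.5, -3.0]
grip_width: 0.571
grip_force: 24.9
```

>>> {"op": "step_arm", "data": {"commands": [{"travel": [0,0,0.0005],"turn": [0,0,0]},{"travel": [0,0,0.0005],"turn": [0,0,0]}]}}

```text
time: 19.1
position: [0.649, -0.0322, 0.0742]
tool_rot: [0.001, 3.142, 0.0]
ft_force: [-1.5, 0.6, 0.3]
grip_width: 0.567
grip_force: 24.9
```

Contact. I'll release the aneroid, rise, and measure the clinometer again.

>>> {"op": "step_arm", "data": {"commands": [{"travel": [0,0,0],"turn": [0,0,0]},{"travel": [0,0,0],"turn": [0,0,0]},{"travel": [0,0,0],"turn": [0,0,0]},{"travel": [0,0,0],"turn": [0,0,0]},{"travel": [0,0,0],"turn": [0,0,0]}], "gripper": 1.0}}

```text
time: 19.6
position: [0.6491, -0.0321, 0.0738]
tool_rot: [0.001, 3.141, 0.0]
ft_force: [0.0, -0.3, 0.1]
grip_width: 0.93
grip_force: 0.0
```

>>> {"op": "step_arm", "data": {"commands": [{"travel": [0,0,-0.005],"turn": [0,0,0]},{"travel": [0,0,-0.025],"turn": [0,0,0]},{"travel": [0,0,-0.055],"turn": [0,0,0]},{"travel": [0,0,-0.082],"turn": [0,0,0]},{"travel": [0,0,-0.085],"turn": [0,0,0]}]}}

```text
time: 20.1
position: [0.6514, -0.0327, 0.1633]
tool_rot: [0.002, 3.134, 0.001]
ft_force: [-0.2, -0.5, 0.3]
grip_width: 0.997
grip_force: 0.0
```

Run:
```python
from h import *
plan([(.5015,-.1845,.155,79),(.5015,-.1845,.08,79)])
im=ctrl.get_image("top")[:,:,::-1].copy(); cv2.imwrite("pics/f.png",cv2.resize(im[150:290,250:390],(560,560),interpolation=cv2.INTER_CUBIC))
s=sets("top",im); print("round",rect(blob(s['grey'],(345,190)),"top",.034)); print("clino foot",rect(blob(s['gold'],(350,242)),"top",.042))
```

```text
at [ 0.6514 -0.0327  0.1633] head 89.9 t 20.1 tilt 0.41
[ 150. -152.    7.] turn 10.9 len 214
[ 0.  0. 75.] turn 0 len 75
round ((653, -177), (0, 0), 0.0)
clino foot ((505, -186), (56, 53), -0.1)
```

View pics/f.png

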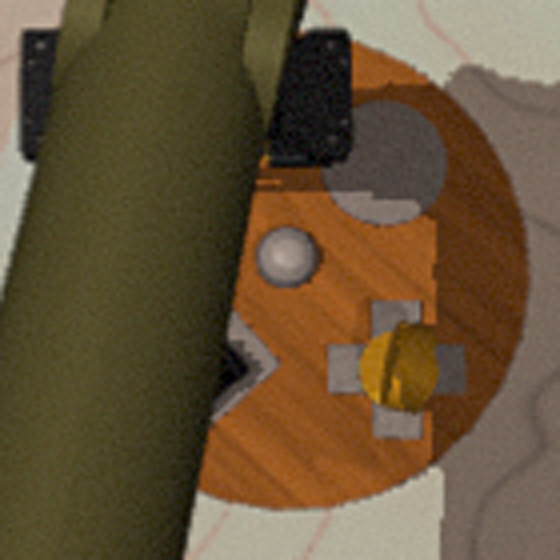

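The empty round plate spans crop x 322–446 and y 100–226, and the clinometer is upright in the middle of the cross at (400,368). On to the clinometer.

>>> {"op": "step_arm", "data": {"commands": [{"travel": [0.022,-0.022,0],"turn": [0,0,2]},{"travel": [0.055,-0.055,0],"turn": [0,0,6]},{"travel": [0.088,-0.09,0],"turn": [0,0,10]},{"travel": [0.12,-0.122,0],"turn": [0,0,11]},{"travel": [0.147,-0.152,0],"turn": [0,0,11]}]}}

```text
time: 20.65
position: [0.4993, -0.1852, 0.1576]
tool_rot: [-0.304, -3.125, -0.001]
ft_force: [-0.1, -1.0, 0.3]
grip_width: 1.001
grip_force: 0.0
```

>>> {"op": "step_arm", "data": {"commands": [{"travel": [0,0,0],"turn": [0,0,0]},{"travel": [0,0,0],"turn": [0,0,0]}]}}

```text
time: 20.85
position: [0.5011, -0.1842, 0.1582]
tool_rot: [-0.305, -3.126, -0.002]
ft_force: [1.5, 0.8, 0.2]
grip_width: 1.0
grip_force: 0.0
```

Run:
```python
from h import *
plan([(.5025,-.185,.08,79)])
q=np.array([[384,163],[446,163],[384,226],[384,100]])/4+[250,150]-.4
print(ray("top",q,.034).round(4).tolist())
a=ctrl.get_image("side")[:,:,::-1].copy(); g=sets("side",a)['grey']; b=blob(g,(279,178)); print(b.sum())
P=ray("side",max(cv2.findContours(b,0,1)[0],key=cv2.contourArea).reshape(-1,2),.034)[:,:2]*1000
from scipy.optimize import least_squares
print(cv2.minEnclosingCircle(P.astype(np.float32)), least_squares(lambda p:np.hypot(*(P-p).T)-44,[650,-180],loss='soft_l1').x)
```

```text
at [ 0.5011 -0.1842  0.1582] head 78.8 t 20.85 tilt 0.08
[-2. -1. 78.] turn -0.2 len 78
[[0.6496, -0.1786, 0.034], [0.6496, -0.223, 0.034], [0.6041, -0.1777, 0.034], [0.6955, -0.1795, 0.034]]
364
((650.9984741210938, -176.15870666503906), 44.547508239746094) [ 650.45168261 -176.13728386]
```

>>> {"op": "step_arm", "data": {"commands": [{"travel": [-0.001,-0.001,0.015],"turn": [0,0,0]},{"travel": [-0.001,-0.001,0.035],"turn": [0,0,0]},{"travel": [-0.001,-0.001,0.058],"turn": [0,0,0]},{"travel": [-0.001,-0.001,0.073],"turn": [0,0,0]},{"travel": [-0.001,-0.001,0.078],"turn": [0,0,0]}]}}

```text
time: 21.4
position: [0.5016, -0.1841, 0.0781]
tool_rot: [-0.299, -3.123, 0.001]
ft_force: [-0.0, 0.6, 0.9]
grip_width: 0.998
grip_force: 0.0
```

>>> {"op": "step_arm", "data": {"commands": [{"travel": [0,0,0],"turn": [0,0,0]},{"travel": [0,0,0],"turn": [0,0,0]},{"travel": [0,0,0],"turn": [0,0,0]},{"travel": [0,0,0],"turn": [0,0,0]},{"travel": [0,0,0],"turn": [0,0,0]}], "gripper": 0.1, "force": 20}}

```text
time: 21.9
position: [0.5031, -0.1853, 0.0813]
tool_rot: [0.302, 3.126, 0.0]
ft_force: [1.0, -0.7, 1.0]
grip_width: 0.632
grip_force: 0.0
```

>>> {"op": "step_arm", "data": {"commands": [{"travel": [0,0,0],"turn": [0,0,0]},{"travel": [0,0,0],"turn": [0,0,0]},{"travel": [0,0,0],"turn": [0,0,0]},{"travel": [0,0,0],"turn": [0,0,0]},{"travel": [0,0,0],"turn": [0,0,0]}], "force": 30}}

```text
time: 22.4
position: [0.5027, -0.185, 0.0807]
tool_rot: [0.302, 3.127, 0.0]
ft_force: [-0.3, 1.1, -0.8]
grip_width: 0.273
grip_force: 30.0
```

>>> {"op": "step_arm", "data": {"commands": [{"travel": [0,0,-0.006],"turn": [0,0,0]},{"travel": [0,0,-0.018],"turn": [0,0,0]},{"travel": [0,0,-0.032],"turn": [0,0,0]},{"travel": [0,0,-0.04],"turn": [0,0,0]},{"travel": [0,0,-0.04],"turn": [0,0,0]}]}}

```text
time: 22.9
position: [0.504, -0.1856, 0.1227]
tool_rot: [0.302, 3.123, 0.0]
ft_force: [-0.6, -0.3, -2.3]
grip_width: 0.273
grip_force: 30.0
```

Run:
```python
from h import *
plan([(.650,-.1785,.12,79)])
```

```text
at [ 0.504  -0.1856  0.1227] head 79.0 t 22.9 tilt 0.21
[-142.   35.    3.] turn -0.0 len 146
```

>>> {"op": "step_arm", "data": {"commands": [{"travel": [-0.015,0.004,0],"turn": [0,0,0]},{"travel": [-0.045,0.011,0],"turn": [0,0,0]},{"travel": [-0.085,0.021,0],"turn": [0,0,0]},{"travel": [-0.122,0.03,0],"turn": [0,0,0]},{"travel": [-0.143,0.035,0],"turn": [0,0,0]}]}}

```text
time: 23.4
position: [0.6527, -0.1764, 0.1198]
tool_rot: [0.298, 3.127, 0.001]
ft_force: [-0.2, -0.6, -3.6]
grip_width: 0.272
grip_force: 30.0
```

>>> {"op": "step_arm", "data": {"commands": [{"travel": [0,0,0],"turn": [0,0,0]},{"travel": [0,0,0],"turn": [0,0,0]}]}}

```text
time: 23.6
position: [0.6491, -0.1782, 0.1197]
tool_rot: [-0.301, -3.125, 0.001]
ft_force: [-1.0, -0.9, -3.1]
grip_width: 0.273
grip_force: 30.0
```

Run:
```python
from h import *
plan([(.650,-.1785,.083,79)])
a=ctrl.get_image("side")[130:230,240:390,::-1]
cv2.imwrite("pics/g.png",cv2.resize(a,(750,500),interpolation=cv2.INTER_CUBIC))
```

```text
at [ 0.6491 -0.1782  0.1197] head 79.0 t 23.6 tilt 0.14
[-1. -0. 37.] turn -0.0 len 37
```

View pics/g.png

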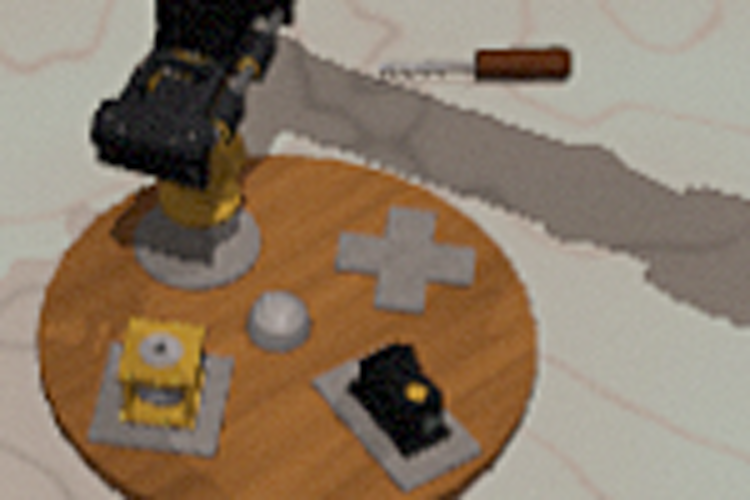

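The aneroid is on the square plate (160,380), the prism sight on the oblong one (400,400), and the clinometer hangs over the round plate (200,240). I'll lower it.

>>> {"op": "step_arm", "data": {"commands": [{"travel": [0,0,0.006],"turn": [0,0,0]},{"travel": [0,0,0.018],"turn": [0,0,0]},{"travel": [0,0,0.03],"turn": [0,0,0]},{"travel": [0,0,0.037],"turn": [0,0,0]},{"travel": [0,0,0.038],"turn": [0,0,0]}]}}

```text
time: 24.15
position: [0.649, -0.1779, 0.0814]
tool_rot: [-0.302, -3.125, -0.0]
ft_force: [-0.3, 0.2, -4.0]
grip_width: 0.273
grip_force: 30.0
```

>>> {"op": "step_arm", "data": {"commands": [{"travel": [0,0,0.0005],"turn": [0,0,0]},{"travel": [0,0,0.001],"turn": [0,0,0]},{"travel": [0,0,0.001],"turn": [0,0,0]}]}}

```text
time: 24.45
position: [0.6499, -0.1783, 0.082]
tool_rot: [0.302, 3.127, 0.0]
ft_force: [0.5, 0.5, -3.5]
grip_width: 0.273
grip_force: 30.0
```

>>> {"op": "step_arm", "data": {"commands": [{"travel": [0,0,0.0005],"turn": [0,0,0]},{"travel": [0,0,0.0005],"turn": [0,0,0]}]}}

```text
time: 24.65
position: [0.6498, -0.1782, 0.0814]
tool_rot: [0.302, 3.127, 0.0]
ft_force: [0.2, 0.0, -4.4]
grip_width: 0.276
grip_force: 30.0
```

>>> {"op": "step_arm", "data": {"commands": [{"travel": [0,0,0.0005],"turn": [0,0,0]},{"travel": [0,0,0.0005],"turn": [0,0,0]}]}}

```text
time: 24.85
position: [0.6498, -0.1782, 0.0808]
tool_rot: [0.302, 3.127, 0.0]
ft_force: [-0.3, 0.3, -3.3]
grip_width: 0.275
grip_force: 30.0
```

>>> {"op": "step_arm", "data": {"commands": [{"travel": [0,0,0.0005],"turn": [0,0,0]},{"travel": [0,0,0.0005],"turn": [0,0,0]}]}}

```text
time: 25.05
position: [0.6499, -0.1782, 0.0808]
tool_rot: [0.302, 3.127, 0.0]
ft_force: [-1.3, 0.2, 0.6]
grip_width: 0.27
grip_force: 30.0
```

>>> {"op": "step_arm", "data": {"commands": [{"travel": [0,0,0.0005],"turn": [0,0,0]},{"travel": [0,0,0.0005],"turn": [0,0,0]}]}}

```text
time: 25.25
position: [0.6499, -0.1782, 0.0808]
tool_rot: [0.302, 3.127, 0.001]
ft_force: [-2.0, 1.9, 5.4]
grip_width: 0.272
grip_force: 30.0
```

>>> {"op": "step_arm", "data": {"commands": [{"travel": [0,0,0],"turn": [0,0,0]},{"travel": [0,0,0],"turn": [0,0,0]},{"travel": [0,0,0],"turn": [0,0,0]},{"travel": [0,0,0],"turn": [0,0,0]},{"travel": [0,0,0],"turn": [0,0,0]}], "gripper": 1.0}}

```text
time: 25.75
position: [0.6498, -0.1782, 0.0796]
tool_rot: [0.302, 3.127, -0.0]
ft_force: [1.2, 0.2, -0.4]
grip_width: 0.642
grip_force: 0.0
```

>>> {"op": "step_arm", "data": {"commands": [{"travel": [0,0,-0.005],"turn": [0,0,0]},{"travel": [0,0,-0.025],"turn": [0,0,0]},{"travel": [0,0,-0.055],"turn": [0,0,0]},{"travel": [0,0,-0.09],"turn": [0,0,0]},{"travel": [0,0,-0.12],"turn": [0,0,0]}]}}

```text
time: 26.25
position: [0.6499, -0.1785, 0.2019]
tool_rot: [0.302, 3.126, -0.0]
ft_force: [1.2, -1.4, 0.8]
grip_width: 0.989
grip_force: 0.0
```

>>> {"op": "step_arm", "data": {"commands": [{"travel": [0.02,0.03,0],"turn": [0,0,0]},{"travel": [0.045,0.065,0],"turn": [0,0,0]},{"travel": [0.07,0.1,0],"turn": [0,0,0]},{"travel": [0.095,0.135,0],"turn": [0,0,0]},{"travel": [0.12,0.17,0],"turn": [0,0,0]}]}}

```text
time: 26.75
position: [0.5638, 0.0129, 0.2002]
tool_rot: [0.303, 3.126, 0.001]
ft_force: [0.6, 0.2, -0.3]
grip_width: 0.998
grip_force: 0.0
```

>>> {"op": "step_arm", "data": {"commands": [{"travel": [0.025,0.035,0],"turn": [0,0,0]},{"travel": [0.05,0.07,0],"turn": [0,0,0]},{"travel": [0.075,0.105,0],"turn": [0,0,0]},{"travel": [0.1,0.14,0],"turn": [0,0,0]},{"travel": [0.12,0.17,0],"turn": [0,0,0]}]}}

```text
time: 27.25
position: [0.478, 0.2036, 0.2004]
tool_rot: [0.3, 3.127, 0.003]
ft_force: [0.2, -1.0, -0.7]
grip_width: 0.998
grip_force: 0.0
```

>>> {"op": "step_arm", "data": {"commands": [{"travel": [0,0.03,0],"turn": [0,0,0]},{"travel": [0,0.06,0],"turn": [0,0,0]},{"travel": [0,0.06,0],"turn": [0,0,0]}]}}

```text
time: 27.55
position: [0.4902, 0.2654, 0.2]
tool_rot: [0.293, 3.127, 0.003]
ft_force: [0.5, 0.0, 0.1]
grip_width: 1.0
grip_force: 0.0
```

Run:
```python
from h import *
z=lambda im,x,y,w,h,k:cv2.resize(im[y:y+h,x:x+w],None,fx=k,fy=k,interpolation=cv2.INTER_CUBIC)
t=ctrl.get_image("top")[:,:,::-1].copy();s=ctrl.get_image("side")[:,:,::-1].copy()
cv2.imwrite("pics/topZ.png",t)
cv2.imwrite("pics/z.png",np.hstack([z(t,255,150,135,135,3),z(s,240,145,130,135,3)]))
S=sets("top",t)
hsv=cv2.cvtColor(t,cv2.COLOR_BGR2HSV);wood=(hsv[...,1]>80)&(hsv[...,0]<17)
print("prism",rect(blob(S['dark'],(298,244)),"top",.04),"aneroid",rect(blob(S['gold'],(292,187)),"top",.082),"clino",rect(blob(S['gold'],(347,190)),"top",.042))
print("dome",rect(blob(S['grey'],(321,213)),"top",.034)); print(ctrl.get_state()['position'])
```

```text
prism ((494, -44), (69, 37), -49.2) aneroid ((645, -33), (56, 49), 0.1) clino ((654, -179), (61, 51), 0.0)
dome ((582, -106), (40, 37), -0.5)
[0.4908288  0.26038465 0.19987557]
```

View pics/z.png

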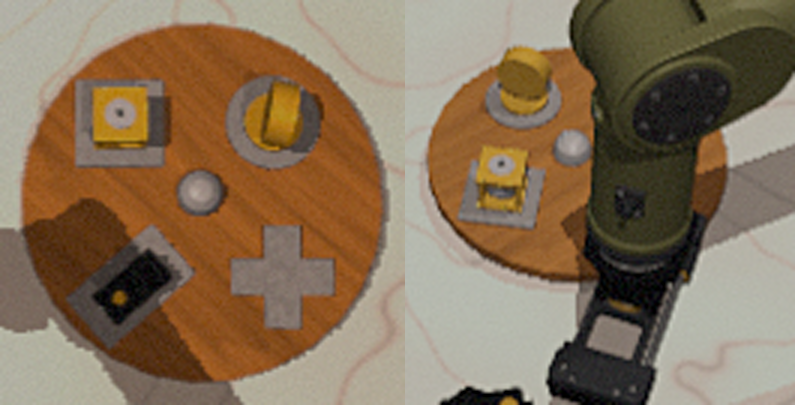

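All three stand upright in the middle of their own plates: the prism sight at (494,-44) mm and -49° on a plate at (494,-43) and -49°. The dome has not moved, and the arm touches nothing.

```bash
python3 -c "
from bench import ctrl
print(ctrl.close_job())"
```

```text
the job is handed in; nothing more can be done
None
```

The job is handed in at about 27.7 s: the last pictures show the clinometer on the round plate, the aneroid on the square one and the prism sight lengthwise on the oblong one, all upright and within a few mm of centre; the dome weight measured unmoved, and the arm never went near the compass box or screwdriver.

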